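# Clear the pallet guide, slide the pallet plate home and latch it

## Robot

A 6-joint arm with a two-finger parallel gripper is mounted at the origin on the work surface. World frame = base frame: x ahead of the robot, y to its left, z up, the work surface at z = 0. Lengths are in m, angles in rad, forces in N, time in s.
With the tool pointing down it reaches from about 0.35 to 0.725 m from the base axis. Payload 6 kg.
Tool frame: the origin (TCP) lies at the very end of the fingers, on their centre line; the grasp point (between the pads) lies 19 mm behind it; z points along the fingers, y is the line along which they close (so a half turn about z gives the same grasp; the last joint's range is limited). The gripper opens to 85 mm and grips with 20 to 120 N. Pads are 22 mm wide; open, the fingers measure 114 mm over their backs; the gripper's body (76 mm by 85 mm) begins 54 mm behind the grasp point. The pads swing forward as they close: fully open they stand 13 mm farther back than shut.
Start: joints at [-0.96, 0.04, 0.085, 0, -1.615, -0.334], TCP at [0.164, -0.577, 0.231] pointing down, gripper open.
Joint ranges: [-2.56, 2.56], [-1.29, 2.01], [-1.08, 1.49], [-3.29, 1.98], [-2.81, -0.18], [-2.99, 2.99]. Speed limits (rad/s): [2.57, 2.57, 3.01, 3.14, 3.14, 3.14].

## Interface

Orientations are given as a rotation vector (axis times angle).
In Python, from workcell import manip, capture, camera_model gives the robot as it stands.
- The arm moves only by the shell command python3 -m creep 'ROWS' [FORCE]. ROWS is JSON, a list that holds one entry, the list of rows, each a list of 5 numbers: the shift along the tool's x, y, z in units of 4 cm (1.0 is 4 cm), then the turn about the tool's z in units of 4 degrees (1.0 is 4 degrees), then the opening, from 0 (shut) to 1 (fully open). A call has 1 to 10 rows; each row shifts and turns the commanded pose from where the row before left it, along the tool's axes as they then stand; what a row does not reach is not made up. A row lasts 1/12 s, in which the tool goes at most 41.7 mm and 7.16 degrees, less where a joint would pass 70% of its speed; a pose out of reach is approached as far as the arm can. A call with a number of a shift or a turn outside -1 to 1 is refused whole. A call with a gripper value outside its range is refused whole. The fingers move at their own pace and stop on an object; FORCE is the grip in N (left out, the last holds). Time passes only in rows, so rows that do not move let the fingers close. It gives the time, the measured TCP pose, the force, the opening and the grip force at its end, in the units of the state.
- manip.read_state(): the state, without advancing time (a new reading comes with each control period).
- capture(name): name is "side" or "top"; returns the picture (384x512x3 uint8, red, green, blue); there is no depth.
- camera_model(name): a dict with "mtx" (3x3 intrinsics, pixels), "R" (3x3) and "t" (3): a world point X has camera coordinates R X + t. Camera axes: x right, y down, z forward; pixel columns grow to the right and rows downward; lengths in m; the calibration is good to about 2 mm. A picture is of the moment at which its call begins. camera_model takes no time and is no camera call.
- manip.job_done(): hands the job in; it is judged then, once.
The state is a dict: "time_s": time; "q": joint angles; "joint_vel": joint speeds; "tau": joint torques, N m; "position": TCP position; "orientation": TCP orientation; "ft_force": force on the tool from outside, world axes, zero at the start; "torque": the same for the moment, N m; "finger_gap": opening from 0.0 (shut) to 1.0 (fully open); "grasp_force": force on a finger pad.
Only numpy, scipy, OpenCV 4.12 (cv2) and the standard library are available. Lean on these libraries where they do the work, as an engineer would, in place of code of your own. Each camera call takes 0.05 s, during which the arm holds its last target. There are 200 camera calls.

## Task

The pallet guide on the inspection bench has to be loaded for the next measurement. First clear what lies on it: the machined part (black hub) goes into the yellow tray and the measuring tool (plug gauge with the green handle) into the blue tray. Then lay the pallet plate on the guide's open end and slide it in under both blue rails until it is fully home against the red stop, swing the latch arm fully shut behind the plate's orange handle, and leave everything else on the bench where it stands.

Things in the scene. Friction and masses are not known exactly. Their poses are not given: they have to be found in the camera images.
- guide: Pallet guide, fixed, place and yaw vary: white base plate, its top 20 mm above the table, from x=-190 to +75 and y=-90 to +90 mm. Origin on the table below the centre of the home place; x points along the slide, into the slot; z up. Blue side rails run from x=-65 to +75; red stop: face at x=+60, top 38 mm above the table.
- slot_mouth (a point): Centre of the slot's mouth on the base's top face (guide x=-65 mm), axes as the guide's. The slot is 133 mm wide between the rails and 13 mm high under their lips. The lips overhang inwards to |y|=56.5 mm, are 5 mm thick (top 38 mm above the table); between them the slot is open to above.
- apron (a point): Centre of the guide's open end (guide x=-130 mm) on the base's top face, 20 mm above the table, axes as the guide's: where the plate is laid down before sliding. Two blue lead-in strips 13 mm high widen from |y|=66.5 mm at the mouth to about 80 mm at guide x=-127 mm.
- guide_home (a point): Centre of the home place on the top face of the guide's base, 20 mm above the table, axes as the guide's. The plate's origin comes here when home.
- latch_pivot (a point): The latch arm's vertical pivot axis at the underside of the arm, 42 mm above the table, at x=-20, y=+92 mm in the guide's frame.
- latch (a joint): Latch arm angle, rad. 0 = shut: the arm points along the guide's -y, 3 mm behind the handle of a plate that is home. It grows clockwise seen from above; at 1.57 the arm points along the guide's -x (open, beside the apron). Starts open, stiff enough to stay where left. Stops at 0 and 2.0.
- latch_knob (a point): Centre of the round upright yellow knob near the arm's free end, 140 mm from the pivot: 18 mm diameter, from 50 to 82 mm above the table, this point at 66 mm. The steel arm is 14 mm wide, 8 mm thick (42 to 50 mm above the table) and ends 10 mm beyond the knob's centre.
- pallet: The pallet plate: flat aluminium slab 120 mm (its x) x 130 mm (its y) x 10 mm thick with an upright orange handle block at its centre, 20 mm (x) x 50 mm (y), rising to 58 mm above the underside. 0.45 kg. Origin at the centre of the underside, z up. Either of the two 130 mm edges may go in first. It starts flat on the table.
- hub: Machined black hub, starts upright on the guide: flange 70 mm diameter and 12 mm thick below, boss 40 mm diameter above it up to 50 mm. Origin at the centre of the flange's underside, z up. 0.22 kg.
- gauge: Plug gauge lying on the guide, 100 mm long along its x: green square handle 50 mm long, 22 x 22 mm, with a steel plug 20 mm diameter, 25 mm long at each end. Origin under the middle of the handle at its underside, z up. 0.16 kg.
- tray_yellow_in (a point): Yellow parts tray, open at the top, fixed, outside 130 (its x) x 150 (its y) x 45 mm high, walls and floor 5 mm. This point is the centre of its inner floor, 5 mm above the table; axes along the tray's sides, z up. Tray places swap between episodes.
- tray_blue_in (a point): Blue tool tray, open at the top, fixed, outside 130 (its x) x 150 (its y) x 45 mm high, walls and floor 5 mm. This point is the centre of its inner floor, 5 mm above the table; axes along the tray's sides, z up. Tray places swap between episodes.
- spray: Bystander: white cleaner bottle with red cap, 52 mm across, 100 mm tall; origin at its underside. Leave alone.
- mug: Bystander: blue ceramic mug, 80 mm across, 90 mm tall; origin at its underside. Leave alone.
- wrench: Bystander: steel wrench lying flat, 180 mm long (origin at its middle, underside); origin at its underside. Leave alone.
- screwdriver: Bystander: screwdriver lying flat, 190 mm long (origin at its middle, underside); origin at its underside. Leave alone.
- weight: Bystander: brass calibration weight, 60 mm across, 75 mm tall; origin at its underside. Leave alone.
- gaugecase: Bystander: flat wooden gauge-block case, 90 x 140 x 35 mm; origin at its underside. Leave alone.

How it is judged:
By the outcome, as a careful person would: the job done as asked, in the order asked, and still so for the second after the job is handed in, with the robot touching nothing.
It also fails if it takes over 72 s, if anything falls off the work surface, if the arm or the gripper's body presses on something with over 40 N, if the wrist force passes 120 N, or if a joint passes its speed limit or range.

## Working session

There is one attempt and no reset: what is moved stays moved. The work goes in short steps, Python scripts to look and compute and a shell command to move; the robot and the scene stay as the last step left them, time stands still between calls to the robot, and variables do not carry over. Pictures are saved under pics/ and viewed, at most 10 in all, crops included, and the job is handed in when it is done.

```bash
mkdir -p pics; ls
python3 - <<'E'
from workcell import manip,capture,camera_model
import cv2,numpy as np
for n in("side","top"):
    im=capture(n); cv2.imwrite(f"pics/{n}0.png",cv2.resize(im[:,:,::-1],(768,576),interpolation=cv2.INTER_CUBIC)); np.save(f"pics/{n}0.npy",im)
    m=camera_model(n); print(n,np.round(m["mtx"],1).tolist(),np.round(m["R"],3).tolist(),np.round(m["t"],3).tolist(), np.round(-m["R"].T@m["t"],3) if True else 0)
print(manip.read_state())
E
```

```text
pics
side [[389.3, 0.0, 253.3], [0.0, 389.3, 194.2], [0.0, 0.0, 1.0]] [[-0.91, -0.413, -0.018], [-0.3, 0.689, -0.659], [0.285, -0.595, -0.752]] [0.558, 0.246, 1.089] [0.271 0.709 0.991]
top [[450.7, 0.0, 252.7], [0.0, 450.7, 191.9], [0.0, 0.0, 1.0]] [[0.011, -1.0, 0.002], [-0.994, -0.011, -0.112], [0.112, -0.0, -0.994]] [-0.014, 0.595, 1.435] [ 0.431 -0.007  1.493]
{'time_s': 0.1, 'q': array([-9.60303077e-01,  4.07440198e-02,  8.39087597e-02, -4.58446528e-04,
       -1.61550117e+00, -3.33729281e-01]), 'joint_vel': array([ 0.00074088, -0.00035632,  0.00096611,  0.0023954 ,  0.00042892,
        0.00059802]), 'tau': array([-5.44885566e-03, -3.69344866e+01,  3.48280549e+01,  6.95174083e+00,
       -4.60392883e-03, -7.59968088e-09]), 'position': array([ 0.16396651, -0.57684626,  0.23037221]), 'orientation': array([ 4.33344481e-01, -3.11126552e+00, -2.48150267e-03]), 'ft_force': array([-0.26024168,  0.82980354,  0.31682567]), 'torque': array([-0.03782452,  0.00503913,  0.02013915]), 'grasp_force': 0.0, 'finger_gap': 1.0016850315191246}
```

View pics/top0.png

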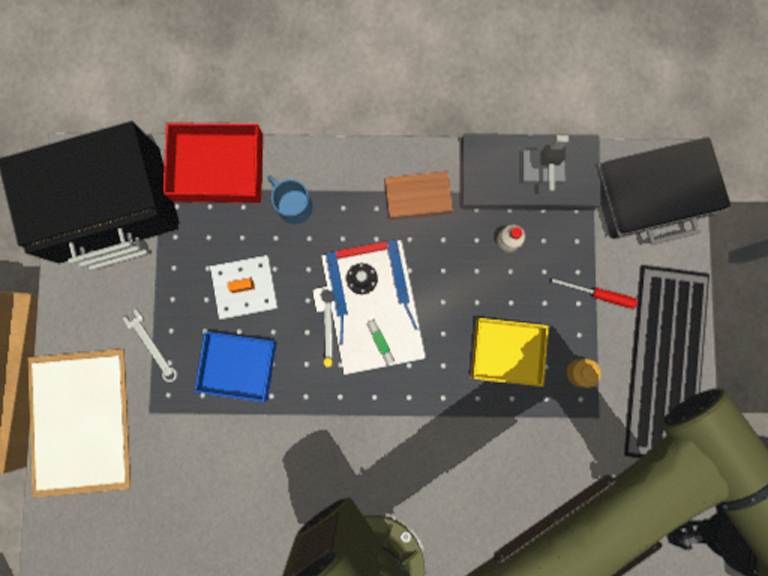

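View pics/side0.png

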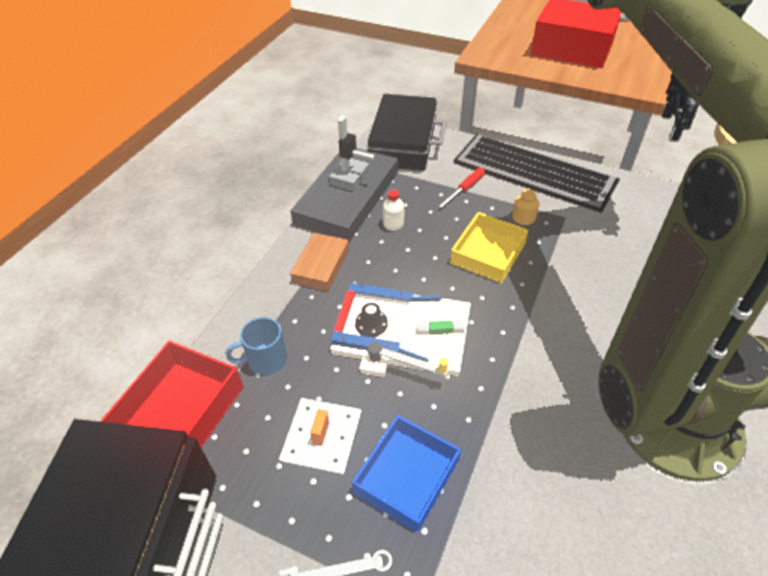

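```bash
cat > h.py <<'E'
import numpy as np, cv2
from workcell import manip,capture,camera_model
from scipy.spatial.transform import Rotation as Ro
from scipy.optimize import fsolve
def ray(n,uv,z):
    m=camera_model(n); uv=np.atleast_2d(uv).astype(float)
    d=np.c_[(uv-m["mtx"][:2,2])/m["mtx"][[0,1],[0,1]],np.ones(len(uv))]@m["R"]
    c=-m["R"].T@m["t"]; return c+d*((z-c[2])/d[:,2])[:,None]
def mask(im,lo,hi,box):
    h=cv2.cvtColor(im,cv2.COLOR_RGB2HSV); k=cv2.inRange(h,lo,hi); o=np.zeros_like(k)
    x0,y0,x1,y1=box; o[y0:y1,x0:x1]=k[y0:y1,x0:x1]; return o
def big(k): return max(cv2.findContours(k,cv2.RETR_EXTERNAL,cv2.CHAIN_APPROX_NONE)[0],key=cv2.contourArea)[:,0,:]
def rect(P):  # centre(m), sizes(mm), yaw of first side (deg)
    r=cv2.minAreaRect((P[:,:2]*1000).astype(np.float32)); return np.round(r[0],1),np.round(r[1],1),round(r[2],1)
def go(x,y,z,yaw=None,n=10):
    """n equal rows to TCP target; yaw = world angle of the tool y axis, deg mod 180"""
    s=manip.read_state(); R=Ro.from_rotvec(s["orientation"]).as_matrix(); p=s["position"]
    a=np.degrees(np.arctan2(R[1,1],R[0,1])); t=0 if yaw is None else -((yaw-a+90)%180-90)
    d=(R.T@(np.array([x,y,z])-p))
    th=np.radians(t/n); S=sum(np.array([[np.cos(k*th),-np.sin(k*th)],[np.sin(k*th),np.cos(k*th)]]) for k in range(n))
    e=np.linalg.solve(S,d[:2])
    print(f"toolyaw {a:.1f} q6 {s['q'][5]:.2f} pos {np.round(p*1000,1)} turn {t:.1f} rows {n} x",np.round(np.r_[e/.04,d[2]/.04/n,t/4/n],3))
E
python3 - <<'E'
from h import *
t=np.load("pics/top0.npy"); s=np.load("pics/side0.npy")
W=((0,0,150),(179,60,255))
g0=ray("top",np.array([(344,374),(424,358),(404,240),(323,255)])/1.5,.02)[:,:2]*1000; print("guide corners",g0.round(0).tolist())
def rep(nm,im,cam,lo,hi,box,z):
    c=big(mask(im,lo,hi,box)); print(nm,cam,len(c),cv2.contourArea(c),*rect(ray(cam,c,z)),'px',c.mean(0).round(1)); return c
Y=((20,150,100),(34,255,255));B=((100,120,60),(125,255,255));O=((5,150,150),(18,255,255));G=((45,80,60),(85,255,255))
rep("plate",t,"top",*W,(135,165,190,215),.01)
rep("handle",t,"top",*O,(140,170,185,210),.058)
rep("handle",s,"side",*O,(195,260,235,310),.058)
rep("plate",s,"side",*W,(180,262,245,318),.01)
rep("ytray",t,"top",*Y,(305,205,375,262),.045)
rep("btray",t,"top",*B,(125,215,190,270),.045)
rep("knob",t,"top",*Y,(205,230,230,255),.082)
rep("knob",s,"side",*Y,(285,230,305,255),.066)
rep("green",t,"top",*G,(240,205,270,245),.042)
rep("green",s,"side",*G,(275,205,310,228),.042)
rep("hub",t,"top",(0,0,0),(179,255,70),(222,168,258,200),.032)
rep("red",t,"top",(0,150,100),(6,255,255),(215,158,265,175),.038)
# guide edge fit
k=mask(t,*W,(205,155,290,255)); c=big(k); P=ray("top",c+0.0,.02)[:,:2]*1000
np.save("pics/gP.npy",P)
e=g0[2]-g0[1]; e/=np.linalg.norm(e); nrm=np.array([-e[1],e[0]])
q=(P-g0[1])@np.c_[e,nrm]   # along from near-right corner, left+
r=P[(q[:,0]>8)&(q[:,0]<250)&(abs(q[:,1])<7)]; n=P[(abs(q[:,0])<7)&(q[:,1]>8)&(q[:,1]<165)]
for nm,A in(("right",r),("near",n)):
    v=cv2.fitLine(A.astype(np.float32),cv2.DIST_HUBER,0,.01,.01)[:,0]; print(nm,len(A),v.round(3),np.degrees(np.arctan2(v[1],v[0])).round(2))
E
```

```text
guide corners [[408.0, 66.0], [445.0, -107.0], [703.0, -62.0], [668.0, 117.0]]
plate top 148 1361.0 [596.8 297.5] [122.6 138.6] 12.0 px [161.  190.8]
handle top 37 77.5 [596.5 290.7] [20.2 49.2] 10.2 px [159.7 189.6]
handle side 13 0.5 [592.1 282.3] [ 2.7 18.1] 28.0 px [216.5 277.8]
plate side 183 1960.5 [599.2 296. ] [125.2 157.8] 11.6 px [211.7 291.3]
ytray top 174 1876.0 [ 460.4 -287.5] [155.1 132.3] 84.3 px [339.7 234.2]
btray top 171 1944.5 [423.2 297.1] [156.3 131.4] 82.6 px [156.4 244.1]
knob top 15 18.5 [433.1  97. ] [15.5 15.6] 1.1 px [218.3 241.1]Traceback (most recent call last):
  File "<stdin>", line 15, in <module>
  File "<stdin>", line 6, in rep
  File "h.py", line 12, in big
    def big(k): return max(cv2.findContours(k,cv2.RETR_EXTERNAL,cv2.CHAIN_APPROX_NONE)[0],key=cv2.contourArea)[:,0,:]
                       ~~~^^^^^^^^^^^^^^^^^^^^^^^^^^^^^^^^^^^^^^^^^^^^^^^^^^^^^^^^^^^^^^^^^^^^^^^^^^^^^^^^^^^^
ValueError: max() iterable argument is empty
```

Run:
```python
from h import *
t=np.load("pics/top0.npy"); s=np.load("pics/side0.npy")
W=((0,0,150),(179,60,255))
g0=ray("top",np.array([(344,374),(424,358),(404,240),(323,255)])/1.5,.02)[:,:2]*1000
def rep(nm,im,cam,lo,hi,box,z):
    try:
        c=big(mask(im,lo,hi,box)); print(nm,cam,len(c),cv2.contourArea(c),*rect(ray(cam,c,z)),'px',c.mean(0).round(1)); return c
    except ValueError: print(nm,"none",cv2.cvtColor(im,cv2.COLOR_RGB2HSV)[(box[1]+box[3])//2,(box[0]+box[2])//2])
Y=((20,100,80),(34,255,255));B=((100,120,60),(125,255,255));O=((5,130,100),(22,255,255));G=((40,80,40),(85,255,255))
rep("handle",s,"side",*O,(195,260,235,310),.04)
rep("knob",s,"side",*Y,(285,230,305,255),.066)
rep("green",t,"top",*G,(240,205,270,245),.042)
rep("green",s,"side",*G,(275,205,310,228),.042)
rep("hub",t,"top",(0,0,0),(179,255,70),(222,168,258,200),.032)
rep("red",t,"top",(0,150,100),(6,255,255),(215,158,265,175),.038)
rep("red2",t,"top",(172,150,100),(179,255,255),(215,158,265,175),.038)
rep("railL",t,"top",*B,(212,165,235,232),.033)
rep("railR",t,"top",*B,(255,155,282,222),.033)
k=mask(t,*W,(205,155,290,255)); c=big(k); P=ray("top",c+0.0,.02)[:,:2]*1000
e=g0[2]-g0[1]; e/=np.linalg.norm(e); nrm=np.array([-e[1],e[0]])
q=(P-g0[1])@np.c_[e,nrm]
r=P[(q[:,0]>8)&(q[:,0]<250)&(abs(q[:,1])<7)]; n=P[(abs(q[:,0])<7)&(q[:,1]>8)&(q[:,1]<165)]; f=P[(abs(q[:,0]-265)<7)]
for nm,A in(("right",r),("near",n)):
    v=cv2.fitLine(A.astype(np.float32),cv2.DIST_HUBER,0,.01,.01)[:,0]; print(nm,len(A),v.round(3),np.degrees(np.arctan2(v[1],v[0])).round(2))
im=np.vstack([cv2.resize(t[150:260,200:300,::-1],None,fx=5,fy=5,interpolation=cv2.INTER_CUBIC)]);cv2.imwrite("pics/z.png",im)
```

```text
handle side 52 152.0 [599.2 294.5] [25.  65.1] 12.1 px [212.7 284.1]
knob side 21 33.5 [438.   99.2] [14.1 31. ] 20.2 px [294.9 243.3]
green top 34 76.0 [477.8 -12.2] [47.3 18.7] 27.3 px [253.7 228. ]
green side 36 60.0 [479.9  -8.7] [46.2 19.5] 23.6 px [293.5 216.6]
hub top 71 241.5 [615.8  32.3] [62.6 62.1] 0.7 px [241.  185.5]
red top 72 124.0 [679.   31.3] [ 15.8 108.9] 11.7 px [241.  166.1]
red2 top 4 0.0 [668.7  86.8] [6.6 0. ] 1.0 px [224. 169.]
railL top 106 204.0 [597.6  85.1] [153.3  20.6] 11.8 px [224.2 190.2]
railR top 99 194.5 [630.3 -47.4] [139.5  21.2] 11.6 px [265.1 181.1]
right 67 [ 9.79000e-01  2.03000e-01  5.58605e+02 -8.46760e+01] 11.71
near 52 [ 2.05000e-01 -9.79000e-01  4.27933e+02 -2.14370e+01] -78.19
```

View pics/z.png

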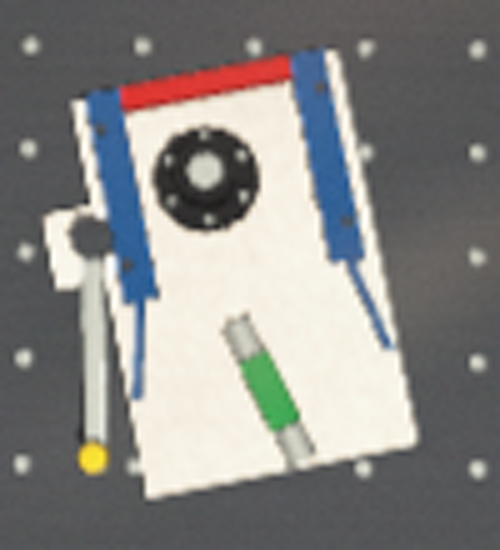

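The top view shows the hub near the stop, the gauge on the apron, the latch knob at about crop (92,458) and the pivot at (90,237). That puts the guide origin at (612.6, 17.5) mm with yaw 11.75°, the hub at (616, 32) and the gauge at (479, -10.5) with yaw 25.5°.

```bash
python3 -c "
from h import *
go(.6158,.0323,.14,None,22)"
```

```text
toolyaw 105.9 q6 -0.33 pos [ 164.  -576.8  230.4] turn 0.0 rows 22 x [-0.683  0.525  0.103  0.   ]
```

```bash
python3 -m creep '[[[-0.683,0.525,0,0,1],[-0.683,0.525,0,0,1],[-0.683,0.525,0,0,1],[-0.683,0.525,0,0,1],[-0.683,0.525,0,0,1],[-0.683,0.525,0,0,1],[-0.683,0.525,0,0,1],[-0.683,0.525,0,0,1],[-0.683,0.525,0,0,1],[-0.683,0.525,0,0,1]]]' 40
python3 -m creep '[[[-0.683,0.525,0.1,0,1],[-0.683,0.525,0.1,0,1],[-0.683,0.525,0.1,0,1],[-0.683,0.525,0.2,0,1],[-0.683,0.525,0.2,0,1],[-0.683,0.525,0.2,0,1],[-0.683,0.525,0.2,0,1],[-0.683,0.525,0.2,0,1],[-0.683,0.525,0.2,0,1],[-0.683,0.525,0.2,0,1]]]'
python3 -m creep '[[[-0.683,0.525,0.2,0,1],[-0.683,0.525,0.2,0,1],[0,0,0,0,1],[0,0,0,0,1]]]'
python3 -c "
from h import *
go(.6158,.0323,.04,None,6)
im=capture('top');cv2.imwrite('pics/a.png',cv2.resize(im[120:280,120:380,::-1],None,fx=3,fy=3))"
```

```text
time_s: 0.93
position: [0.3699, -0.2988, 0.2311]
orientation: [0.433, -3.112, -0.001]
ft_force: [0.9, 0.0, 0.3]
finger_gap: 1.002
grasp_force: 0.0
time_s: 1.77
position: [0.5754, -0.0221, 0.1625]
orientation: [0.434, -3.111, -0.0]
ft_force: [0.3, -0.5, 0.7]
finger_gap: 1.002
grasp_force: 0.0
time_s: 2.1
position: [0.6157, 0.0329, 0.1449]
orientation: [0.436, -3.107, 0.001]
ft_force: [-0.2, -0.9, -0.1]
finger_gap: 1.002
grasp_force: 0.0
toolyaw 106.0 q6 -1.67 pos [615.7  32.9 144.9] turn 0.0 rows 6 x [-0.002 -0.002  0.437  0.   ]
```

View pics/a.png

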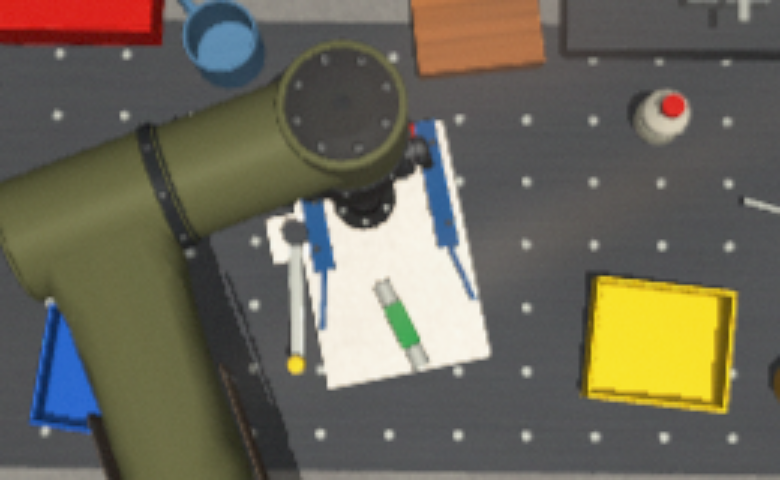

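The arm hides most of the hub (around 360,205 in the crop). The gauge at (400,325) and the knob at (297,365) haven't moved. I'll go down and grip the boss.

```bash
python3 -m creep '[[[0,0,0.5,0,1],[0,0,0.6,0,1],[0,0,0.6,0,1],[0,0,0.6,0,1],[0,0,0.3,0,1],[0,0,0,0,1],[0,0,0,0,0.4],[0,0,0,0,0.3]]]' 40
python3 -m creep '[[[0,0,0,0,0.2],[0,0,0,0,0.2],[0,0,0,0,0.2],[0,0,0,0,0.2]]]'
python3 -c "
from h import *
go(.4604,-.2875,.15,None,13)"
```

```text
time_s: 2.82
position: [0.617, 0.0313, 0.0456]
orientation: [-0.433, 3.108, -0.0]
ft_force: [0.3, -0.2, 0.7]
finger_gap: 0.747
grasp_force: 0.0
time_s: 3.15
position: [0.617, 0.0315, 0.0455]
orientation: [-0.433, 3.108, -0.001]
ft_force: [-0.8, -1.2, 5.6]
finger_gap: 0.448
grasp_force: 40.8
toolyaw 105.9 q6 -1.67 pos [617.   31.5  45.5] turn 0.0 rows 13 x [ 0.457 -0.508 -0.202  0.   ]
```

```bash
python3 -m creep '[[[0,0,-0.4,0,0.2],[0,0,-0.7,0,0.2],[0,0,-0.8,0,0.2],[0.1,-0.1,-0.6,0,0.2],[0.47,-0.52,0,0,0.2],[0.5,-0.55,0,0,0.2],[0.5,-0.55,0,0,0.2],[0.5,-0.55,0,0,0.2],[0.5,-0.55,0,0,0.2],[0.5,-0.55,0,0,0.2]]]'
python3 -m creep '[[[0.5,-0.55,0,0,0.2],[0.5,-0.55,0,0,0.2],[0.5,-0.55,0,0,0.2],[0.5,-0.55,0,0,0.2],[0.5,-0.55,0,0,0.2],[0.5,-0.55,0,0,0.2],[0.3,-0.3,0,0,0.2],[0,0,0,0,0.2],[0,0,0,0,0.2]]]'
python3 -c "
from h import *
go(.4604,-.2875,.034,None,5)"
```

```text
time_s: 3.98
position: [0.5334, -0.1324, 0.1427]
orientation: [0.434, -3.111, -0.002]
ft_force: [1.5, -0.5, -1.6]
finger_gap: 0.445
grasp_force: 40.6
time_s: 4.73
position: [0.4463, -0.3066, 0.1426]
orientation: [0.43, -3.111, -0.002]
ft_force: [0.7, 0.8, -2.6]
finger_gap: 0.45
grasp_force: 40.7
toolyaw 105.7 q6 -1.06 pos [ 446.3 -306.6  142.6] turn 0.0 rows 5 x [-0.094  0.072  0.543  0.   ]
```

```bash
python3 -m creep '[[[-0.25,0.2,0.2,0,0.2],[-0.22,0.16,0.5,0,0.2],[0,0,0.6,0,0.2],[0,0,0.6,0,0.2],[0,0,0.5,0,0.2],[0,0,0.2,0,0.2],[0,0,0.1,0,0.2],[0,0,0,0,0.2],[0,0,0,0,0.7],[0,0,0,0,0.7]]]'
python3 -m creep '[[[0,0,0,0,0.7],[0,0,0,0,0.7],[0,0,-0.3,0,0.7],[0,0,-0.7,0,0.7],[0,0,-0.7,0,0.7],[0,0,-0.5,0,0.7],[0,0,-0.2,0,0.7],[0,0,0,0,0.7]]]'
python3 -c "
from h import *
go(.4788,-.0105,.13,115.5,10)"
```

```text
time_s: 5.57
position: [0.4625, -0.2877, 0.0375]
orientation: [-0.434, 3.109, -0.003]
ft_force: [0.8, 0.6, 1.0]
finger_gap: 0.697
grasp_force: 0.0
time_s: 6.23
position: [0.4624, -0.2879, 0.135]
orientation: [-0.433, 3.107, -0.004]
ft_force: [0.5, 0.5, 0.2]
finger_gap: 0.701
grasp_force: 0.0
toolyaw 105.9 q6 -1.11 pos [ 462.4 -287.9  135. ] turn -9.6 rows 10 x [-0.278  0.637  0.011 -0.241]
```

```bash
python3 -m creep '[[[-0.278,0.637,0,-0.24,0.65],[-0.278,0.637,0,-0.24,0.65],[-0.278,0.637,0,-0.24,0.65],[-0.278,0.637,0,-0.24,0.65],[-0.278,0.637,0,-0.24,0.65],[-0.278,0.637,0,-0.24,0.65],[-0.278,0.637,0,-0.24,0.65],[-0.278,0.637,0,-0.24,0.65],[-0.278,0.637,0,-0.24,0.65],[-0.278,0.637,0,-0.24,0.65]]]'
python3 -m creep '[[[0,0,0,0,0.65],[0,0,0,0,0.65]]]'
python3 -c "
from h import *
go(.4788,-.0105,.024,115.5,5)
for n in('top','side'):
    im=capture(n);np.save('pics/b_%s.npy'%n,im)
    if n=='top': cv2.imwrite('pics/b.png',cv2.resize(im[120:280,120:380,::-1],None,fx=3,fy=3))"
```

```text
time_s: 7.07
position: [0.4768, -0.0088, 0.1301]
orientation: [0.693, -3.062, -0.001]
ft_force: [1.5, -0.1, 0.1]
finger_gap: 0.652
grasp_force: 0.0
time_s: 7.23
position: [0.477, -0.0091, 0.1302]
orientation: [0.696, -3.062, -0.0]
ft_force: [0.2, -0.4, -0.4]
finger_gap: 0.652
grasp_force: 0.0
toolyaw 115.6 q6 -1.53 pos [477.   -9.1 130.2] turn 0.1 rows 5 x [-0.006 -0.011  0.531  0.005]
```

View pics/b.png

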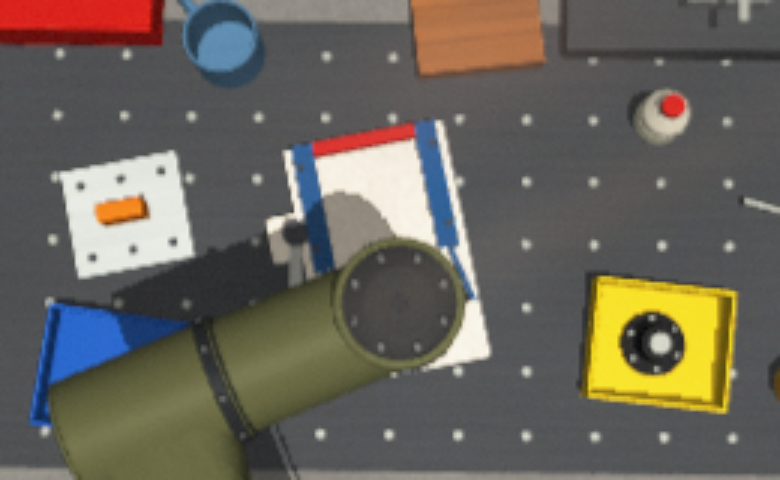

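The hub stands upright in the yellow tray at (652,343) in the crop, and the guide's slot is free. Next is the gauge.

```bash
python3 -m creep '[[[0,0,0.4,0,0.65],[0,0,0.7,0,0.65],[0,0,0.7,0,0.65],[0,0,0.5,0,0.65],[0,0,0.25,0,0.65],[0,0,0.1,0,0.65],[0,0,0,0,0.65],[0,0,0,0,0.65]]]'
python3 -c "
from h import *
print(manip.read_state()['ft_force'])
go(.4788,-.0105,.024,115.5,1)"
```

```text
time_s: 8.0
position: [0.4784, -0.0104, 0.0265]
orientation: [-0.691, 3.063, -0.001]
ft_force: [-0.5, -0.5, -0.2]
finger_gap: 0.654
grasp_force: 0.0
[-0.52407232 -0.51592018 -0.21753926]
toolyaw 115.4 q6 -1.53 pos [478.4 -10.4  26.5] turn -0.1 rows 1 x [-0.009 -0.008  0.064 -0.017]
```

```bash
python3 -m creep '[[[0,0,0.05,0,0.65],[0,0,0,0,0.1],[0,0,0,0,0.1],[0,0,0,0,0.1],[0,0,0,0,0.1],[0,0,0,0,0.1],[0,0,0,0,0.1],[0,0,-0.4,0,0.1],[0,0,-0.7,0,0.1],[0,0,-0.7,0,0.1]]]' 40
python3 -m creep '[[[0,0,-0.6,0,0.1],[0,0,-0.3,0,0.1],[0,0,0,0,0.1]]]'
python3 -c "
from h import *
go(.4232,.2971,.13,82.6,12)
go(.4232,.2971,.13,172.6,12)"
```

```text
time_s: 8.83
position: [0.4761, -0.0102, 0.0942]
orientation: [0.691, -3.06, -0.001]
ft_force: [0.3, 0.3, -1.0]
finger_gap: 0.242
grasp_force: 40.0
time_s: 9.08
position: [0.4787, -0.0097, 0.1336]
orientation: [-0.692, 3.06, 0.001]
ft_force: [0.5, -0.5, -2.2]
finger_gap: 0.249
grasp_force: 40.1
toolyaw 115.5 q6 -1.53 pos [478.7  -9.7 133.6] turn 32.9 rows 12 x [-0.002  0.658  0.008  0.685]
toolyaw 115.5 q6 -1.53 pos [478.7  -9.7 133.6] turn -57.1 rows 12 x [-0.448  0.508  0.008 -1.19 ]
```

```bash
python3 -c "
from h import *
go(.4232,.2971,.13,172.6,15)"
```

```text
toolyaw 115.5 q6 -1.53 pos [478.7  -9.7 133.6] turn -57.1 rows 15 x [-0.362  0.403  0.006 -0.952]
```

```bash
python3 -m creep '[[[-0.362,0.403,0,-0.952,0.1],[-0.362,0.403,0,-0.952,0.1],[-0.362,0.403,0,-0.952,0.1],[-0.362,0.403,0,-0.952,0.1],[-0.362,0.403,0,-0.952,0.1],[-0.362,0.403,0,-0.952,0.1],[-0.362,0.403,0,-0.952,0.1],[-0.362,0.403,0,-0.952,0.1],[-0.362,0.403,0,-0.952,0.1],[-0.362,0.403,0,-0.952,0.1]]]'
python3 -m creep '[[[-0.362,0.403,0,-0.952,0.1],[-0.362,0.403,0,-0.952,0.1],[-0.362,0.403,0,-0.952,0.1],[-0.362,0.403,0,-0.952,0.1],[-0.362,0.403,0,-0.952,0.1],[0,0,0,0,0.1],[0,0,0,0,0.1]]]'
python3 -c "
from h import *
go(.4232,.2971,.0105,172.6,4)"
```

```text
time_s: 9.92
position: [0.4738, 0.2033, 0.1282]
orientation: [1.656, -2.665, -0.001]
ft_force: [-0.5, 1.1, -1.8]
finger_gap: 0.246
grasp_force: 40.1
time_s: 10.5
position: [0.4211, 0.2969, 0.1288]
orientation: [2.072, -2.356, -0.0]
ft_force: [0.4, -0.1, -0.8]
finger_gap: 0.249
grasp_force: 40.0
toolyaw 172.7 q6 -1.13 pos [421.1 296.9 128.8] turn 0.1 rows 4 x [-0.005 -0.015  0.739  0.004]
```

```bash
python3 -m creep '[[[0,0,0.4,0,0.1],[0,0,0.7,0,0.1],[0,0,0.7,0,0.1],[0,0,0.6,0,0.1],[0,0,0.35,0,0.1],[0,0,0.2,0,0.1],[0,0,0,0,0.1],[0,0,0,0,0.5],[0,0,0,0,0.5],[0,0,0,0,0.5]]]'
python3 -m creep '[[[0,0,-0.3,0,0.5],[0,0,-0.7,0,0.5],[0,0,-0.8,0,0.5],[0,0,-0.8,0,0.5],[0,0,-0.6,0,0.6],[0,0,0,0,0.6]]]'
python3 -c "
from h import *
go(.5975,.2935,.13,191.3,6)
t=capture('top'); c=big(mask(t,(45,80,60),(85,255,255),(120,215,190,270)))
print(rect(ray('top',c,.027)))
"
```

```text
time_s: 11.33
position: [0.423, 0.2973, 0.0144]
orientation: [-2.071, 2.359, 0.001]
ft_force: [0.6, 0.2, 0.1]
finger_gap: 0.504
grasp_force: 0.0
time_s: 11.83
position: [0.4248, 0.2985, 0.1496]
orientation: [-2.066, 2.352, 0.001]
ft_force: [-0.2, 1.0, 0.4]
finger_gap: 0.599
grasp_force: 0.0
toolyaw 172.6 q6 -1.13 pos [424.8 298.5 149.6] turn -18.7 rows 6 x [ 0.027 -0.722  0.088 -0.779]
(array([422.1, 294. ]), array([45.8, 21.2]), 84.3)
```

```bash
python3 -c "
from h import *
t=np.load('pics/b_top.npy'); k=mask(t,(0,0,140),(179,60,255),(130,160,195,220))|mask(t,(5,100,80),(22,255,255),(130,160,195,220))
k=cv2.morphologyEx(cv2.morphologyEx(k,cv2.MORPH_CLOSE,np.ones((5,5))),cv2.MORPH_OPEN,np.ones((7,7)))
c=big(k); print(rect(ray('top',c,.01)))
c=big(mask(t,(5,130,100),(22,255,255),(140,170,185,210))); print(rect(ray('top',c,.058)))
s=np.load('pics/b_side.npy'); k=mask(s,(0,0,140),(179,60,255),(175,255,250,322))|mask(s,(5,100,80),(22,255,255),(175,255,250,322))
k=cv2.morphologyEx(cv2.morphologyEx(k,cv2.MORPH_CLOSE,np.ones((5,5))),cv2.MORPH_OPEN,np.ones((7,7)))
c=big(k); print(rect(ray('side',c,.01)))
"
```

```text
(array([597.8, 290.4]), array([122. , 134.2]), 11.5)
(array([595.7, 289.4]), array([22.9, 52.5]), 12.1)
(array([599.7, 293. ]), array([125.5, 139. ]), 11.6)
```

```bash
python3 -c "
from h import *
go(.5978,.2907,.10,191.6,6)"
```

```text
toolyaw 172.6 q6 -1.13 pos [423.8 298.1 146.4] turn -19.0 rows 6 x [ 0.039 -0.727  0.197 -0.792]
```

```bash
python3 -m creep '[[[0.039,-0.727,0.1,-0.79,0.65],[0.039,-0.727,0.1,-0.79,0.65],[0.039,-0.727,0.2,-0.79,0.65],[0.039,-0.727,0.2,-0.79,0.65],[0.039,-0.727,0.2,-0.79,0.65],[0.039,-0.727,0.2,-0.79,0.65],[0,0,0,0,0.65],[0,0,0,0,0.65]]]'
python3 -c "
from h import *
go(.5978,.2907,.026,191.6,3)"
```

```text
time_s: 12.55
position: [0.5964, 0.288, 0.0985]
orientation: [2.428, -1.986, -0.002]
ft_force: [-0.0, -0.2, 0.4]
finger_gap: 0.647
grasp_force: 0.0
toolyaw -168.6 q6 -0.55 pos [596.4 288.   98.5] turn -0.2 rows 3 x [-0.021 -0.019  0.604 -0.014]
```

```bash
python3 -m creep '[[[-0.06,-0.05,0.5,-0.05,0.65],[0,0,0.6,0,0.65],[0,0,0.5,0,0.65],[0,0,0.2,0,0.65],[0,0,0,0,0.65],[0,0,0,0,0.1],[0,0,0,0,0.1],[0,0,0,0,0.1],[0,0,0,0,0.1],[0,0,0,0,0.1]]]' 90
python3 -m creep '[[[0,0,0,0,0.1],[0,0,-0.3,0,0.1],[0,0,-0.6,0,0.1],[0,0,-0.6,0,0.1],[0,0,-0.4,0,0.1],[0,0,-0.1,0,0.1],[0,0,0,0,0.1]]]'
python3 -c "
from h import *
go(.4853,-.009,.11,191.75,13)
for n in('top','side'):
    im=capture(n);np.save('pics/c_%s.npy'%n,im)
    if n=='side': cv2.imwrite('pics/c.png',cv2.resize(im[150:350,120:380,::-1],None,fx=3,fy=3))"
```

```text
time_s: 13.38
position: [0.5984, 0.2923, 0.0319]
orientation: [-2.435, 1.98, -0.001]
ft_force: [-2.6, -0.1, 6.4]
finger_gap: 0.215
grasp_force: 90.2
time_s: 13.97
position: [0.5981, 0.2921, 0.1108]
orientation: [-2.435, 1.981, 0.0]
ft_force: [-0.7, 0.0, -4.3]
finger_gap: 0.217
grasp_force: 89.0
toolyaw -168.3 q6 -0.55 pos [598.1 292.1 110.8] turn -0.0 rows 13 x [ 0.523  0.33   0.    -0.   ]
```

View pics/c.png

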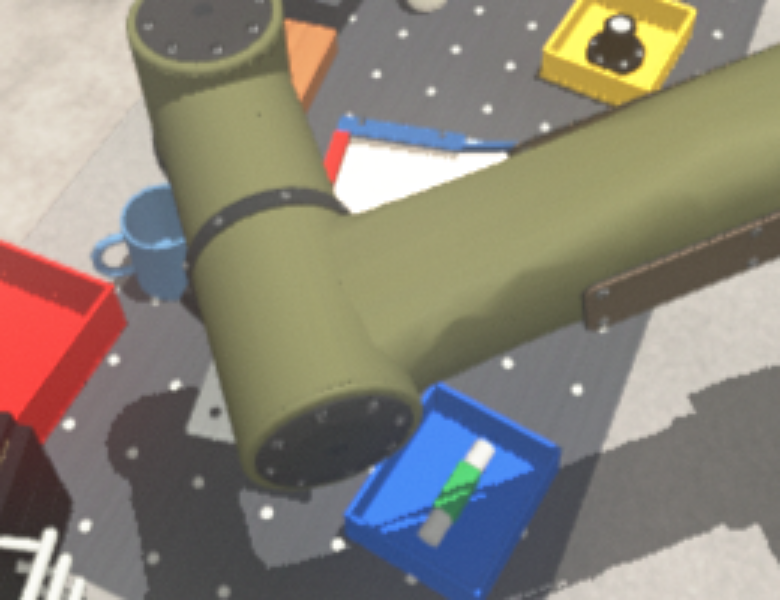

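The gauge is in the blue tray at (460,490) in the crop, and the plate is gripped and lifted, hidden under the forearm. I'll raise it further to clear the knob and then carry it across.

```bash
python3 -m creep '[[[0,0,-0.5,0,0.1],[0,0,-0.6,0,0.1],[0.523,0.33,0,0,0.1],[0.523,0.33,0,0,0.1],[0.523,0.33,0,0,0.1],[0.523,0.33,0,0,0.1],[0.523,0.33,0,0,0.1],[0.523,0.33,0,0,0.1],[0.523,0.33,0,0,0.1],[0.523,0.33,0,0,0.1]]]'
python3 -m creep '[[[0.523,0.33,0,0,0.1],[0.523,0.33,0,0,0.1],[0.523,0.33,0,0,0.1],[0.523,0.33,0,0,0.1],[0.523,0.33,0,0,0.1],[0,0,0,0,0.1],[0,0,0,0,0.1]]]'
python3 -c "
from h import *
go(.4853,-.009,.060,191.75,4)
im=capture('side');np.save('pics/d_side.npy',im);cv2.imwrite('pics/d.png',cv2.resize(im[150:290,160:400,::-1],None,fx=3,fy=3))"
```

```text
time_s: 14.9
position: [0.5269, 0.105, 0.1511]
orientation: [2.435, -1.981, -0.003]
ft_force: [0.4, -0.3, -4.2]
finger_gap: 0.214
grasp_force: 89.3
time_s: 15.48
position: [0.4841, -0.0105, 0.1518]
orientation: [2.434, -1.984, -0.003]
ft_force: [-0.3, 0.3, -3.9]
finger_gap: 0.217
grasp_force: 89.4
toolyaw -168.4 q6 -0.19 pos [484.1 -10.5 151.8] turn -0.1 rows 4 x [-0.007 -0.011  0.574 -0.007]
```

View pics/d.png

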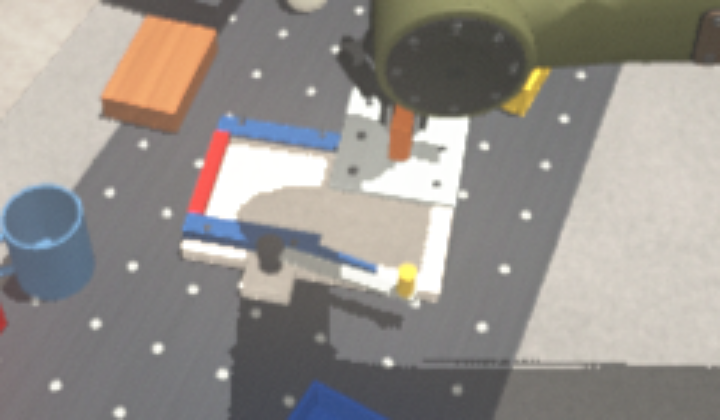

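The plate is held level above the apron, its +y edge running from about (328,187) to (452,205) in the crop. I'll lower it to 8 mm above the base and measure its lateral offset.

```bash
python3 -m creep '[[[0,0,0.4,0,0.1],[0,0,0.6,0,0.1],[0,0,0.6,0,0.1],[0,0,0.5,0,0.1],[0,0,0.2,0,0.1],[0,0,0,0,0.1],[0,0,0,0,0.1]]]'
python3 - <<'E'
from h import *
s=manip.read_state(); z=s['position'][2]-.0319+.010; print(s['position'],s['ft_force'])
o=np.array([612.6,17.5]);a=np.radians(11.75);M=np.array([[np.cos(a),-np.sin(a)],[np.sin(a),np.cos(a)]])
im=capture('side'); np.save('pics/e_side.npy',im)
cv2.imwrite('pics/e.png',cv2.resize(im[185:265,230:330,::-1],None,fx=6,fy=6,interpolation=cv2.INTER_CUBIC))
p0=np.array([(328,187),(452,205)])/3+[160,150]; print('prev edge guide xy',((ray('side',p0,.130)[:,:2]*1000-o)@M).round(1))
E
```

```text
time_s: 16.12
position: [0.4853, -0.0093, 0.0616]
orientation: [2.437, -1.981, 0.0]
ft_force: [0.4, 0.2, -3.4]
finger_gap: 0.214
grasp_force: 89.2
[ 0.48526915 -0.00927378  0.06158707] [ 0.38455443  0.24879965 -3.39726899]
prev edge guide xy [[ -71.7   69.7]
 [-188.2   67.1]]
```

View pics/e.png

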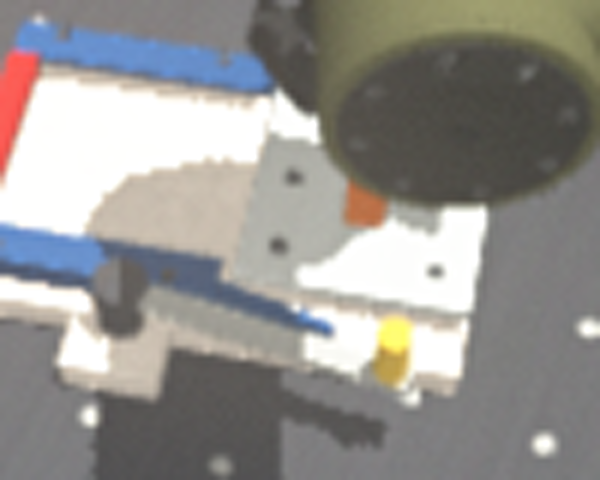

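The plate's +y edge runs from about (235,273) to (477,311) in the crop, just inside the left lead-in strip. I'll check its offset against the rails.

```bash
python3 - <<'E'
from h import *
o=np.array([612.6,17.5]);a=np.radians(11.75);M=np.array([[np.cos(a),-np.sin(a)],[np.sin(a),np.cos(a)]])
f=lambda P,z:((ray('side',np.array(P)/6+[230,185],z)[:,:2]*1000-o)@M).round(1).tolist()
print('plate',f([(235,273),(477,311)],.0397)); print('lips',f([(222,262),(272,92)],.038)); print('leadin tip',f([(330,330)],.033))
print('base near-left',f([(463,325)],.02))
im=np.load('pics/e_side.npy'); k=mask(im,(0,0,140),(179,60,255),(265,190,330,265));
E
python3 -m creep '[[[0,0,0.1,0,0.1],[0,0,0.07,0,0.1],[0,0,0.04,0,0.1],[0,0,0,0,0.1]]]' 60
```

```text
plate [[-71.9, 67.3], [-192.9, 65.3]]
lips [[-63.9, 60.7], [-68.0, -54.8]]
leadin tip [[-123.5, 86.8]]
base near-left [[-187.1, 61.1]]
time_s: 16.5
position: [0.4849, -0.0095, 0.0527]
orientation: [2.437, -1.983, -0.001]
ft_force: [0.4, -0.5, -4.4]
finger_gap: 0.216
grasp_force: 89.4
```

```bash
python3 -m creep '[[[0,0,0.04,0,0.1],[0,0,0,0,0.1]]]' 60;python3 -m creep '[[[0,0,0.04,0,0.1],[0,0,0,0,0.1]]]' 60
```

```text
time_s: 16.67
position: [0.4854, -0.0096, 0.0519]
orientation: [-2.437, 1.982, -0.001]
ft_force: [-1.4, -0.2, -1.9]
finger_gap: 0.22
grasp_force: 89.6
time_s: 16.83
position: [0.4854, -0.0096, 0.0518]
orientation: [-2.437, 1.982, -0.002]
ft_force: [-7.3, 1.5, 8.2]
finger_gap: 0.222
grasp_force: 91.2
```

```bash
python3 -m creep '[[[0,0,0,0,0.35],[0,0,0,0,0.35],[0,0,0,0,0.35],[0,0,0,0,0.1],[0,0,0,0,0.1],[0,0,0,0,0.1],[0,0,0,0,0.1],[0,0,0,0,0.1]]]' 30
python3 -m creep '[[[0,-0.2,0,0,0.1],[0,-0.25,0,0,0.1],[0,-0.25,0,0,0.1],[0,-0.2,0,0,0.1],[0,0,0,0,0.1]]]' 30
```

```text
time_s: 17.5
position: [0.4854, -0.0095, 0.05]
orientation: [-2.436, 1.982, -0.001]
ft_force: [1.9, 1.0, 1.0]
finger_gap: 0.226
grasp_force: 30.6
time_s: 17.92
position: [0.5207, -0.0026, 0.05]
orientation: [2.436, -1.982, -0.0]
ft_force: [0.0, -2.1, 3.6]
finger_gap: 0.229
grasp_force: 31.0
```

```bash
python3 -m creep '[[[0,-0.25,0,0,0.1],[0,-0.25,0,0,0.1],[0,-0.25,0,0,0.1],[0,-0.25,0,0,0.1],[0,0,0,0,0.1]]]' 30
python3 -m creep '[[[0,-0.25,0,0,0.1],[0,-0.25,0,0,0.1],[0,-0.2,0,0,0.1],[0,-0.2,0,0,0.1],[0,0,0,0,0.1]]]' 30
python3 -c "
from h import *
go(.6126,.0175,.05,191.75,1)"
```

```text
time_s: 18.33
position: [0.5602, 0.0056, 0.05]
orientation: [2.436, -1.982, 0.0]
ft_force: [1.4, -1.7, 2.0]
finger_gap: 0.233
grasp_force: 30.6
time_s: 18.75
position: [0.5949, 0.0128, 0.05]
orientation: [2.436, -1.982, -0.0]
ft_force: [-1.3, -1.5, 2.9]
finger_gap: 0.23
grasp_force: 31.1
toolyaw -168.3 q6 -0.15 pos [594.9  12.8  50. ] turn -0.0 rows 1 x [-0.024 -0.456 -0.001 -0.005]
```

Sliding freely. About 18 mm remains to the stop, so I'll push in small steps until the force rises.

```bash
python3 -m creep '[[[0,-0.15,0,0,0.1],[0,-0.15,0,0,0.1],[0,-0.1,0,0,0.1],[0,0,0,0,0.1]]]' 30
python3 -m creep '[[[0,-0.05,0,0,0.1],[0,-0.05,0,0,0.1],[0,0,0,0,0.1]]]' 30
python3 -m creep '[[[0,-0.05,0,0,0.1],[0,0,0,0,0.1]]]' 30
```

```text
time_s: 19.08
position: [0.6098, 0.016, 0.05]
orientation: [2.435, -1.982, -0.001]
ft_force: [-4.9, -2.5, 4.8]
finger_gap: 0.226
grasp_force: 31.2
time_s: 19.33
position: [0.6132, 0.0167, 0.05]
orientation: [2.435, -1.981, -0.002]
ft_force: [-5.5, -1.8, 7.5]
finger_gap: 0.231
grasp_force: 31.4
time_s: 19.5
position: [0.6136, 0.0166, 0.0502]
orientation: [2.433, -1.979, -0.005]
ft_force: [-14.4, -2.3, 11.7]
finger_gap: 0.23
grasp_force: 32.1
```

```bash
python3 -m creep '[[[0,-0.05,0,0,0.1],[0,0,0,0,0.1],[0,0,0,0,0.1]]]' 30
python3 -m creep '[[[0,0.08,0,0,0.1],[0,0,0,0,0.5],[0,0,0,0,0.5],[0,0,0,0,0.5],[0,0,0,0,0.5],[0,0,-0.5,0,0.5],[0,0,-0.8,0,0.5],[0,0,-0.8,0,0.3],[0,0,-0.5,0,0],[0,0,0,0,0]]]'
python3 -c "
from h import *
s=manip.read_state();print(s['q'].round(2),s['position'])"
```

```text
time_s: 19.75
position: [0.6138, 0.0166, 0.0504]
orientation: [2.43, -1.977, -0.009]
ft_force: [-22.9, -2.3, 17.0]
finger_gap: 0.227
grasp_force: 32.9
time_s: 20.58
position: [0.6175, 0.0176, 0.16]
orientation: [-2.432, 1.978, -0.01]
ft_force: [0.2, -0.5, 0.5]
finger_gap: 0.079
grasp_force: 0.0
[ 0.35  0.08 -0.    0.   -1.48 -0.15] [0.61753816 0.01762518 0.15996612]
```

```bash
python3 -c "
from h import *
go(.4362,.1325,.15,92.3,25)"
```

```text
toolyaw -168.2 q6 -0.15 pos [617.5  17.6 160. ] turn -80.5 rows 25 x [-0.232  0.029  0.008 -0.805]
```

```bash
sed -i 's/def go(x,y,z,yaw=None,n=10):/def go(x,y,z,yaw=None,n=10,turn=None):/; s/^    d=(R.T/    t=t if turn is None else turn\n    d=(R.T/' h.py; python3 -c "
from h import *
go(.4362,.1325,.15,None,26,99.5)"
```

```text
toolyaw -168.2 q6 -0.15 pos [617.5  17.6 160. ] turn 99.5 rows 26 x [0.015 0.234 0.008 0.957]
```

```bash
python3 -m creep '[[[0.015,0.234,0,0.957,0],[0.015,0.234,0,0.957,0],[0.015,0.234,0,0.957,0],[0.015,0.234,0,0.957,0],[0.015,0.234,0,0.957,0],[0.015,0.234,0,0.957,0],[0.015,0.234,0,0.957,0],[0.015,0.234,0,0.957,0],[0.015,0.234,0,0.957,0],[0.015,0.234,0,0.957,0]]]'
python3 -m creep '[[[0.015,0.234,0,0.957,0],[0.015,0.234,0,0.957,0],[0.015,0.234,0,0.957,0],[0.015,0.234,0,0.957,0],[0.015,0.234,0,0.957,0],[0.015,0.234,0,0.957,0],[0.015,0.234,0,0.957,0],[0.015,0.234,0,0.957,0],[0.015,0.234,0,0.957,0],[0.015,0.234,0,0.957,0]]]'
python3 -m creep '[[[0.015,0.234,0,0.957,0],[0.015,0.234,0,0.957,0],[0.015,0.234,0,0.957,0],[0.015,0.234,0,0.957,0],[0.015,0.234,0,0.957,0],[0.015,0.234,0,0.957,0],[0,0,0,0,0],[0,0,0,0,0]]]'
python3 - <<'E'
from h import *
go(.4362,.1325,.056,92.3,5)
im=capture('top');np.save('pics/f_top.npy',im);cv2.imwrite('pics/f.png',cv2.resize(im[140:270,130:300,::-1],None,fx=4,fy=4,interpolation=cv2.INTER_CUBIC))
E
```

```text
time_s: 21.42
position: [0.5225, 0.0206, 0.153]
orientation: [1.647, -2.674, -0.001]
ft_force: [-0.3, -0.2, 0.3]
finger_gap: -0.002
grasp_force: 0.0
time_s: 22.25
position: [0.4522, 0.0801, 0.1532]
orientation: [0.679, -3.067, -0.0]
ft_force: [0.5, 0.5, 0.6]
finger_gap: -0.005
grasp_force: 0.0
time_s: 22.92
position: [0.434, 0.1328, 0.1532]
orientation: [0.064, -3.14, 0.0]
ft_force: [0.7, -0.6, -0.2]
finger_gap: -0.001
grasp_force: 0.0
toolyaw 92.3 q6 -2.27 pos [434.  132.8 153.2] turn 0.0 rows 5 x [-0.011 -0.002  0.486  0.002]
```

View pics/f.png

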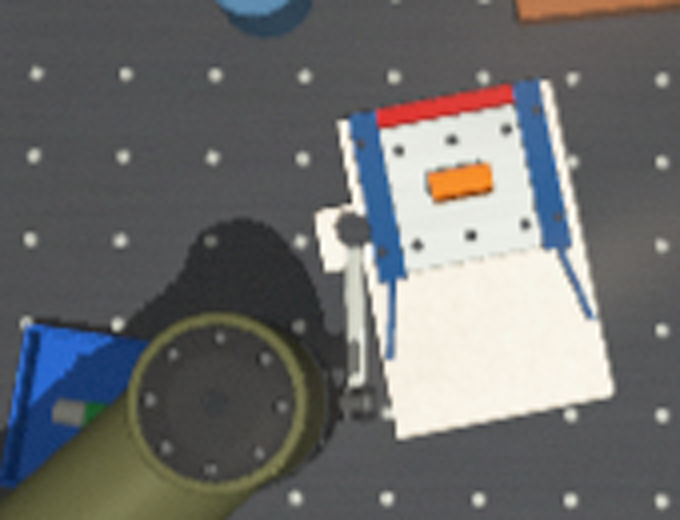

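The plate is home: its far edge touches the red stop along (380,125)–(515,95), with no gap. The latch arm is still open. I'll go down beside the knob and sweep it round.

```bash
python3 -m creep '[[[0,0,0.5,0,0],[0,0,0.7,0,0],[0,0,0.7,0,0],[0,0,0.4,0,0],[0,0,0.13,0,0],[0,0,0,0,0],[0,-0.15,0,0,0],[0,-0.1,0,0,0],[0,0,0,0,0]]]'
python3 -m creep '[[[0.032,-0.245,0,-1,0],[0.032,-0.245,0,-1,0],[0.032,-0.245,0,-1,0],[0.032,-0.245,0,-1,0],[0,0,0,0,0]]]'
python3 -c "
from h import *
go(.436,.13,.056,None,5)
im=capture('top');k=cv2.findContours(mask(im,(20,100,60),(34,255,255),(195,200,290,260)),cv2.RETR_EXTERNAL,cv2.CHAIN_APPROX_NONE)[0];print([ray('top',c[:,0].mean(0),.082).round(3) for c in k])"
```

```text
time_s: 23.72
position: [0.4353, 0.1222, 0.058]
orientation: [-0.06, 3.139, 0.002]
ft_force: [-0.4, 0.3, 0.3]
finger_gap: -0.003
grasp_force: 0.0
time_s: 24.13
position: [0.4356, 0.0823, 0.0576]
orientation: [-0.499, 3.1, 0.001]
ft_force: [0.2, 0.6, 0.2]
finger_gap: 0.001
grasp_force: 0.0
toolyaw 108.3 q6 -1.90 pos [435.6  82.3  57.6] turn 0.0 rows 5 x [-0.077  0.226  0.008  0.   ]
[]
```

Run:
```python
from h import *
im=capture('side');cv2.imwrite('pics/g.png',cv2.resize(im[170:290,200:360,::-1],None,fx=4,fy=4,interpolation=cv2.INTER_CUBIC))
```

```text
(no output)
```

View pics/g.png

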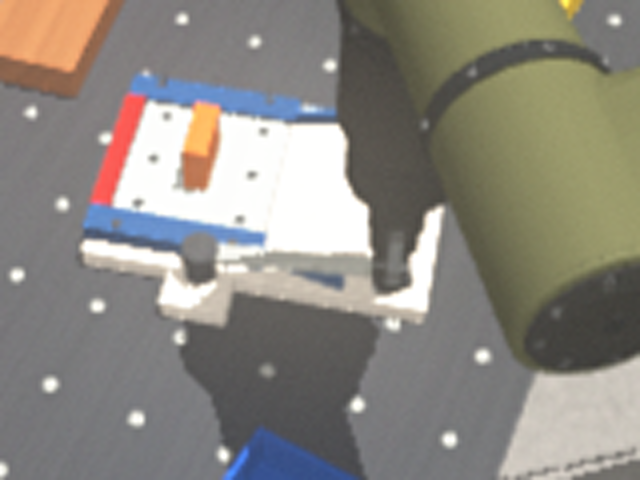

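The latch arm has started round: it's over the left base edge, with the fingers at about (392,265) behind the knob. I'll continue the arc.

```bash
python3 -m creep '[[[0.032,-0.245,0,-1,0],[0.032,-0.245,0,-1,0],[0.032,-0.245,0,-1,0],[0.032,-0.245,0,-1,0],[0.032,-0.245,0,-1,0],[0.032,-0.245,0,-1,0],[0.032,-0.245,0,-1,0],[0.032,-0.245,0,-1,0],[0.032,-0.245,0,-1,0]]]'
python3 -m creep '[[[0.032,-0.245,0,-1,0],[0.032,-0.245,0,-1,0],[0.032,-0.245,0,-1,0],[0.032,-0.245,0,-1,0],[0.032,-0.245,0,-1,0],[0.032,-0.245,0,-1,0],[0.032,-0.245,0,-1,0],[0.032,-0.245,0,-1,0],[0.032,-0.245,0,-1,0],[0,0,0,0,0]]]'
python3 -c "
from h import *
s=manip.read_state();R=Ro.from_rotvec(s['orientation']).as_matrix();p=(R.T@(s['position']-[.575,.1025,.05]))*1000
print(p.round(1),(R.T@s['ft_force']).round(1)); go(.6,0,.05)"
```

```text
time_s: 24.98
position: [0.4748, 0.0051, 0.0568]
orientation: [-1.434, 2.795, 0.0]
ft_force: [-0.5, 0.3, 0.6]
finger_gap: 0.005
grasp_force: 0.5
time_s: 25.82
position: [0.5534, -0.0349, 0.0564]
orientation: [2.226, -2.216, 0.0]
ft_force: [-0.5, -0.0, 0.2]
finger_gap: -0.001
grasp_force: 0.0
[137.3  22.2  -6.4] [ 0.   0.5 -0.2]
toolyaw -179.7 q6 -0.29 pos [553.4 -34.9  56.4] turn 0.0 rows 10 x [-0.087 -0.117  0.016  0.   ]
```

```bash
python3 -m creep '[[[0.04,-0.245,0,-1,0],[0.04,-0.245,0,-1,0],[0,0,0,0,0]]]'
python3 -m creep '[[[0.02,-0.15,0,-0.7,0],[0,0,0,0,0]]]'
python3 -m creep '[[[0,-0.08,0,0,0],[0,0,0,0,0]]]'
python3 -m creep '[[[0,-0.08,0,0,0],[0,0,0,0,0]]]'
python3 -c "
from h import *
s=manip.read_state();R=Ro.from_rotvec(s['orientation']).as_matrix();p=(R.T@(s['position']-[.575,.1025,.05]))*1000
print(p.round(1),(R.T@s['ft_force']).round(1)); go(.6,0,.05)"
```

```text
time_s: 26.07
position: [0.5727, -0.0371, 0.0564]
orientation: [2.374, -2.057, -0.0]
ft_force: [-0.6, 0.7, 0.0]
finger_gap: -0.0
grasp_force: 0.0
time_s: 26.23
position: [0.578, -0.0371, 0.0564]
orientation: [2.422, -2.0, -0.0]
ft_force: [0.5, -0.2, 0.4]
finger_gap: 0.002
grasp_force: 0.0
time_s: 26.4
position: [0.5809, -0.0366, 0.0564]
orientation: [2.421, -2.001, -0.001]
ft_force: [0.4, -0.6, 0.3]
finger_gap: 0.001
grasp_force: 0.1
time_s: 26.57
position: [0.5815, -0.0366, 0.0563]
orientation: [2.418, -1.997, -0.007]
ft_force: [-13.6, 0.2, 6.6]
finger_gap: 0.003
grasp_force: 6.6
[137.8  20.   -6.2] [-2.8 13.4 -6.5]
toolyaw -169.1 q6 -0.09 pos [581.5 -36.6  56.3] turn 0.0 rows 10 x [-0.081 -0.063  0.015  0.   ]
```

```bash
python3 -m creep '[[[0,-0.06,0,0,0],[0,0,0,0,0],[0,0,0,0,0]]]'
python3 -m creep '[[[0,0.3,0,0,0],[0,0.5,0,0,0],[0,0.3,-0.5,0,0],[0,0,-0.9,0,0],[0.5,0.3,-0.9,0,0],[0.8,0.3,-0.5,0,0],[0.8,0.3,0,0,0],[0.8,0.3,0,0,0],[0.8,0.3,0,0,0],[0.8,0.3,0,0,0]]]'
python3 -m creep '[[[0.8,0.3,0,0,0],[0.5,0.2,0,0,0],[0,0,0,0,0],[0,0,0,0,0]]]'
python3 - <<'E'
from h import *
o=np.array([613.7,17]);a=np.radians(11.75);M=np.array([[np.cos(a),-np.sin(a)],[np.sin(a),np.cos(a)]])
print(manip.read_state()['position'])
for n in('top','side'):
    im=capture(n); b=(215,150,285,250) if n=='top' else (210,185,320,260)
    for nm,lo,hi,z in(('knob',(20,100,60),(34,255,255),.082 if n=='top' else .066),('handle',(5,130,80),(19,255,255),.078 if n=='top' else .06),('lightplate',(60,3,140),(130,60,255),.03)):
        try:
            c=big(mask(im,lo,hi,b)); r=cv2.minAreaRect((((ray(n,c,z)[:,:2]*1000)-o)@M).astype(np.float32)); print(n,nm,np.round(r[0],1),np.round(r[1],1),round(r[2],1))
        except ValueError: print(n,nm,'none')
E
```

```text
time_s: 26.82
position: [0.5817, -0.0366, 0.0562]
orientation: [2.415, -1.995, -0.012]
ft_force: [-22.5, 0.7, 11.9]
finger_gap: -0.003
grasp_force: 11.2
time_s: 27.65
position: [0.507, -0.2352, 0.168]
orientation: [-2.422, 1.999, -0.002]
ft_force: [1.5, -0.5, -0.2]
finger_gap: -0.0
grasp_force: 0.0
time_s: 27.98
position: [0.4973, -0.2898, 0.1673]
orientation: [-2.421, 2.002, 0.0]
ft_force: [0.1, 0.2, -0.4]
finger_gap: -0.003
grasp_force: 0.0
[ 0.49729276 -0.28976453  0.16734435]
top knob [-22.9 -45.5] [15.8 15.9] 78.8
top handle [-3.3  1.3] [49.  23.1] 89.3
top lightplate [-116.6   79.4] [ 0.  19.4] 79.2
side knob [-18.4 -48.4] [15.9 38. ] 11.8
side handle [2.3 2.8] [24.5 81. ] 1.7
side lightplate [-95.4 -76.7] [61.8 17.1] 11.8
```

```bash
python3 -c "
from workcell import manip
print(manip.job_done())"
```

```text
the job is handed in; nothing more can be done
None
```

The job is handed in after about 28 s: hub in the yellow tray, gauge in the blue tray, plate home against the red stop, latch swung shut, and no bystander moved by the arm.

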